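# Set out the paint jars in reverse order

## Task

Move the four paint jars from the brown wooden storage rack to the empty black work rack, one standing in each pocket, keeping them upright all the way. Reverse their order: the jar nearest the storage rack's white end goes into the pocket farthest from the work rack's white end, and so on down the row, so that the jar farthest from the storage rack's white end finishes nearest the work rack's white end.

Things in the scene. Friction and masses are not known exactly. Their poses are not given: they have to be found in the camera images.
- storage_rack: Fixed brown wooden rack holding the jars. Origin under the row's centre at table level, z up, +y along the row to the white end block (y 135 to 157 mm, 26 high; other end -145). Four pockets 60 x 60 mm, centres x = 0, y = -99, -33, 33, 99; floor at z = 10, walls 5-6 thick, tops at z = 20, outside at x = +-35. On the -x side a ledge, top z = 10, to x = -75 bears swatches.
- work_rack: Fixed black plastic rack with dark grey pocket floors, empty at the start. Same frame, pockets and sizes as the storage rack (origin under the row's centre at table level, +y along the row towards its white end block, pocket centres at x = 0, y = -99, -33, 33, 99 mm, floor at z = 10, wall tops at z = 20), but no ledge and no swatches.
- jar_red: Loose upright red paint jar with a red screw lid and a white paper label round it, a cylinder 38 mm in diameter and 72 mm high, 0.08 to 0.17 kg. Origin at the centre of its underside, z up along its axis. It starts in some pocket of the storage rack, within 6 mm of its centre.
- jar_yellow: Loose upright yellow paint jar with a yellow screw lid and a white paper label round it, a cylinder 38 mm in diameter and 72 mm high, 0.08 to 0.17 kg. Origin at the centre of its underside, z up along its axis. It starts in some pocket of the storage rack, within 6 mm of its centre.
- jar_blue: Loose upright blue paint jar with a blue screw lid and a white paper label round it, a cylinder 38 mm in diameter and 72 mm high, 0.08 to 0.17 kg. Origin at the centre of its underside, z up along its axis. It starts in some pocket of the storage rack, within 6 mm of its centre.
- jar_green: Loose upright green paint jar with a green screw lid and a white paper label round it, a cylinder 38 mm in diameter and 72 mm high, 0.08 to 0.17 kg. Origin at the centre of its underside, z up along its axis. It starts in some pocket of the storage rack, within 6 mm of its centre.
- swatch_red: Fixed red colour swatch, a tile 30 x 44 mm and 4 mm thick on the storage rack's ledge. It marks the pocket where the red jar stands at the start (pocket centre 55 mm along the rack's +x from the swatch). Origin at the centre of its underside, axes parallel to the rack's.
- swatch_yellow: Fixed yellow colour swatch, a tile 30 x 44 mm and 4 mm thick on the storage rack's ledge. It marks the pocket where the yellow jar stands at the start (pocket centre 55 mm along the rack's +x from the swatch). Origin at the centre of its underside, axes parallel to the rack's.
- swatch_blue: Fixed blue colour swatch, a tile 30 x 44 mm and 4 mm thick on the storage rack's ledge. It marks the pocket where the blue jar stands at the start (pocket centre 55 mm along the rack's +x from the swatch). Origin at the centre of its underside, axes parallel to the rack's.
- swatch_green: Fixed green colour swatch, a tile 30 x 44 mm and 4 mm thick on the storage rack's ledge. It marks the pocket where the green jar stands at the start (pocket centre 55 mm along the rack's +x from the swatch). Origin at the centre of its underside, axes parallel to the rack's.
Mind the look-alikes: they are no part of the job. Of the things shaped like the jar_green, the green one is meant.

How it is judged:
By the outcome, as a careful person would: the job done as asked, in the order asked, and still so for the second after the job is handed in, with the robot touching nothing.
It also fails if it takes over 102 s, if anything falls off the work surface, if the arm or the gripper's body presses on something with over 40 N, if the wrist force passes 120 N, or if a joint passes its speed limit or range.

## Robot

A 6-joint arm with a two-finger parallel gripper is mounted at the origin on the work surface. World frame = base frame: x ahead of the robot, y to its left, z up, the work surface at z = 0. Lengths are in mm, angles in rad, forces in N, time in s.
With the tool pointing down it reaches from about 350 to 850 mm from the base axis. Payload 8.1 kg.
Tool frame: the origin (TCP) lies midway between the tips of the shut fingers; the grasp point (between the pads) lies 19 mm behind it; x points along the fingers, y is the direction in which the jaws open and shut, and the axes are right-handed (so a half turn about x gives the same grasp; the last joint's range is limited). The gripper opens to 85 mm and grips with 20 to 120 N. Pads are 22 mm wide; open, the fingers measure 114 mm over their backs; the gripper's body (76 mm by 85 mm) begins 54 mm behind the grasp point. The pads swing forward as they close: fully open they stand 13 mm farther back than shut.
Start: joints at [1.07, 0.13, 1.488, -0, 1.523, -0.085], TCP at [242.333, 548.89, 231.292] pointing down, gripper open.
Joint ranges: [-2.96, 2.96], [-0.89, 2.26], [0.02, 2.5], [-1.34, 4.48], [0, 2.73], [-2.66, 2.66]. Speed limits (rad/s): [2.39, 2.39, 2.79, 3.14, 3.14, 3.14].

## Interface

Orientations are given as a unit quaternion [w, x, y, z].
In Python, from bench import bot, optics gives the robot as it stands. Calls block until the motion is done:
- bot.goto(position, orientation): joint-space move of the TCP to a pose.
- bot.line_to(position, frame=None, speed=150, stop_force=None): straight line of the TCP; frame=None keeps the orientation; speed is the mean speed in mm/s. With stop_force (N) it stops when the force on the tool has changed by that much, and returns True; else False.
- bot.move_j(angles): joint-space move.
- bot.set_gripper(opening, newtons=None): opening from 0.0 (shut) to 1.0 (fully open); newtons is the grip in N (None keeps the last); returns when the fingers have stopped.
- bot.wait(seconds).
- bot.solve_ik(position, orientation): joint angles nearest the present ones, or None.
- bot.read_state(): the state.
- optics.get_image(name): name is "side" or "top"; returns the picture (420x560x3 uint8, blue, green, red); there is no depth.
- optics.camera_model(name): a dict with "mtx" (3x3 intrinsics, pixels), "view" (4x4, takes a point from world to camera coordinates). Camera axes: x right, y up, looking along -z (the intrinsics and any distortion apply to the point x, -y, -z); pixel columns grow to the right and rows downward; lengths in mm; the calibration is good to about 2 mm. A picture is of the moment at which its call begins. camera_model takes no time and is no camera call.
A pose or a line that the arm cannot do raises bot.Unreachable and nothing moves.
- bot.job_done(): hands the job in, once; it reports no verdict.
The state is a dict: "time": time; "joint_pos": joint angles; "dq": joint speeds; "joint_efforts": joint torques, N m; "position": TCP position; "ee_rot": TCP orientation; "force": force on the tool from outside, world axes, zero at the start; "torque": the same for the moment, N m; "width": opening from 0.0 (shut) to 1.0 (fully open).
Only numpy, scipy, OpenCV 4.12 (cv2) and the standard library are available. Lean on these libraries where they do the work, as an engineer would, in place of code of your own. Each camera call takes 0.05 s, during which the arm holds its last target. There are 200 camera calls.

## Working session

There is one attempt and no reset: what is moved stays moved. The work goes in short steps, each a Python script; the robot and the scene stay as the last script left them, time stands still between calls to the robot, and variables do not carry over. Pictures are saved under pics/ and viewed, about 12 in all and at most 16, crops included, and the job is handed in when it is done.

```bash
mkdir -p pics; ls; python3 - <<'E'
from bench import bot, optics
import cv2, numpy as np
for n in("top","side"):
    cv2.imwrite(f"pics/{n}0.png",optics.get_image(n))
    m=optics.camera_model(n); print(n,m.keys()); print(m)
print(bot.read_state())
E
```

```text
pics
top dict_keys(['mtx', 'view'])
{'mtx': array([[442.01582339,   0.        , 274.47721187],
       [  0.        , 442.01582339, 210.38364348],
       [  0.        ,   0.        ,   1.        ]]), 'view': array([[-8.16683233e-03, -9.99865714e-01, -1.42076053e-02,
        -4.88690927e+00],
       [ 9.92761559e-01, -9.80969480e-03,  1.19700701e-01,
        -4.82661830e+02],
       [-1.19823999e-01, -1.31271888e-02,  9.92708359e-01,
        -9.30463296e+02],
       [ 0.00000000e+00,  0.00000000e+00,  0.00000000e+00,
         1.00000000e+00]])}
side dict_keys(['mtx', 'view'])
{'mtx': array([[509.35333619,   0.        , 282.18541023],
       [  0.        , 509.35333619, 205.27577666],
       [  0.        ,   0.        ,   1.        ]]), 'view': array([[ 8.65563916e-01, -5.00795938e-01,  1.59252556e-03,
        -4.38826279e+02],
       [ 3.48175465e-01,  6.04057888e-01,  7.16859758e-01,
        -2.12937429e+02],
       [-3.59962433e-01, -6.19933461e-01,  6.97215570e-01,
        -8.63914575e+02],
       [ 0.00000000e+00,  0.00000000e+00,  0.00000000e+00,
         1.00000000e+00]])}
{'time': 0.1, 'joint_pos': array([ 1.06961976e+00,  1.31088693e-01,  1.48917779e+00, -7.39314699e-06,
        1.52297907e+00, -8.54208377e-02]), 'dq': array([ 0.00032584, -0.0010927 , -0.00272972, -0.00068762,  0.00017422,
        0.00148341]), 'joint_efforts': array([ 1.68890394e-03, -5.70955324e+01, -5.01939511e+01, -1.59015999e-04,
        8.31039855e-03,  4.84766531e-05]), 'position': array([242.08618792, 548.45868214, 230.34342638]), 'ee_rot': array([ 0.69171688,  0.14537511,  0.69204979, -0.14649548]), 'force': array([0.44628015, 0.52695285, 0.14800872]), 'torque': array([-0.01161659, -0.02359057,  0.03458399]), 'width': 1.0025003802012962}
```

View pics/top0.png

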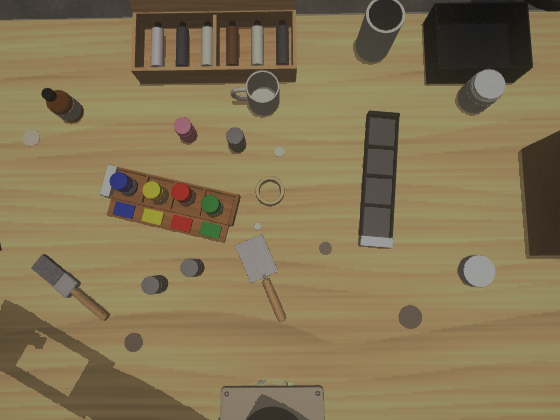

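View pics/side0.png

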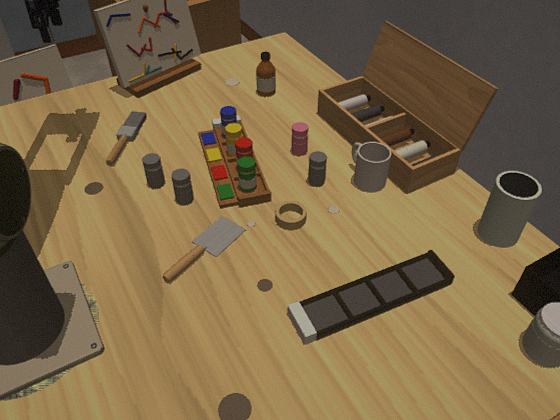

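The storage rack's white end is at top-view pixel (110,180). Going away from it, the jars are blue (121,180), yellow (152,190), red (181,193) and green (211,204). The work rack's white end is at (376,241), so blue goes to the far pocket (382,130) and green to the near one (376,222).

These could be mistaken for the jars: grey jars at (235,138), (152,285) and (190,268), a pink jar at (184,128), and the swatches at (124,210) to (210,230). I choose the coloured jars standing in the brown rack.

```bash
cat > h.py <<'E'
from bench import bot, optics
import cv2, numpy as np
def ray(n,px,z):
    m=optics.camera_model(n); R=m["view"][:3,:3]; t=m["view"][:3,3]
    d=np.linalg.inv(m["mtx"])@[px[0],px[1],1]; d=R.T@(d*[1,-1,-1]); c=-R.T@t
    return c+d*(z-c[2])/d[2]
def proj(n,p):
    m=optics.camera_model(n); q=(m["view"]@[*p,1])[:3]*[1,-1,-1]; q=m["mtx"]@q; return q[:2]/q[2]
HUE=dict(blue=(110,130),yellow=(22,34),red=(0,6),green=(48,75))
def blobs(img,c,box,smin=150):
    hsv=cv2.cvtColor(img,cv2.COLOR_BGR2HSV); lo,hi=HUE[c]
    m=cv2.inRange(hsv,(lo,smin,40),(hi,255,255))
    if c=="red": m|=cv2.inRange(hsv,(174,smin,40),(180,255,255))
    k=np.zeros_like(m); x0,y0,x1,y1=box; k[y0:y1,x0:x1]=255; m&=k
    n,l,s,ce=cv2.connectedComponentsWithStats(m)
    return [(ce[i],s[i],l==i) for i in range(1,n) if s[i][4]>30]
E
python3 - <<'E'
from h import *
np.set_printoptions(precision=1,suppress=True)
T=cv2.imread("pics/top0.png");S=cv2.imread("pics/side0.png")
for n,I,box in(("top",T,(95,155,250,250)),("side",S,(190,95,285,215))):
    for c in HUE:
        for ce,s,m in blobs(I,c,box): print(n,c,ce,s, "z14",ray(n,ce,14)[:2],"z82",ray(n,ce,82)[:2])
# work rack: white block and floor regions in top
for n,I,box in(("top",T,(340,100,420,260)),("side",S,(270,240,470,350))):
    x0,y0,x1,y1=box; hsv=cv2.cvtColor(I,cv2.COLOR_BGR2HSV)[y0:y1,x0:x1]
    print("V/S sample",n, np.percentile(hsv[...,2],[2,10,30,50,90]))
    low=hsv[...,1]<90
    for nm,a in(("floor",low&(hsv[...,2]>42)&(hsv[...,2]<95)),("white",low&(hsv[...,2]>130)),("all",low)):
        k,l,s,ce=cv2.connectedComponentsWithStats(a.astype(np.uint8),connectivity=4)
        for i in range(1,k):
            if s[i][4]>80:
                pts=np.argwhere(l==i)[:,::-1].astype(np.float32)+[x0,y0]
                r=cv2.minAreaRect(pts.astype(np.float32)); z={"floor":10,"white":26,"all":20}[nm]
                print(n,nm,ce[i]+[x0,y0],s[i][4],r,ray(n,r[0],z)[:2])
t=cv2.resize(T[150:255,90:260],None,fx=4,fy=4);w=cv2.resize(T[100:255,345:415],None,fx=3.4,fy=3.4)
cv2.imwrite("pics/a.png",t)
h=np.zeros((527,240,3),np.uint8);h[:w.shape[0],:w.shape[1]]=w[:527,:240]
cv2.imwrite("pics/crop.png",np.hstack([cv2.resize(T[150:255,90:230],(560,420)),h[:420]]))
E
```

```text
top blue [117.6 180.2] [110 173  16  16 192] z14 [555.7 340.9] z82 [542.5 315.4]
top blue [123.  208.6] [114 202  20  15 164] z14 [491.8 326.7] z82 [483.  302.2]
top yellow [151.  189.5] [143 181  17  18 248] z14 [534.1 265.5] z82 [522.4 245.3]
top yellow [152.2 216.3] [141 208  23  17 272] z14 [473.9 261.2] z82 [466.4 241.3]
top red [179.9 191.4] [171 183  20  18 255] z14 [528.9 200.8] z82 [517.6 185.1]
top red [180.9 223. ] [170 215  23  17 272] z14 [458.5 197.4] z82 [452.1 182. ]
side blue [227.5 110.1] [221 106  14   9  95] z14 [580.3 408.8] z82 [540.2 313.9]
side blue [208.1 137.6] [201 132  14  12 119] z14 [488.1 325.3] z82 [456.5 238. ]
side yellow [232.8 127.9] [225 123  17  13 144] z14 [557.6 331.4] z82 [519.6 243.5]
side yellow [213.2 154.1] [206 148  16  14 165] z14 [472.3 260.9] z82 [442.1 179.5]
side red [243.4 145.8] [236 137  16  22 214] z14 [547.5 254. ] z82 [510.4 173.2]
side red [218.8 171.7] [211 165  17  15 179] z14 [457.  196.8] z82 [428.2 121.3]
side green [246.  161.9] [238 157  17  11 141] z14 [525.5 197.5] z82 [490.5 121.9]
side green [224.8 191.1] [217 184  
[... 1518 characters left out ...]
.5] 445 ((301.6731262207031, 318.400146484375), (38.61188888549805, 12.026654243469238), 60.01836013793945) [ 412.  -229.1]
side all [422.1 273.6] 836 ((421.2718505859375, 273.459716796875), (34.48966598510742, 32.03196716308594), 55.00797653198242) [ 653.1 -253.3]
side all [390.5 286.4] 819 ((390.91241455078125, 286.4278259277344), (29.749643325805664, 34.82637405395508), 66.03751373291016) [ 586.8 -248.7]
side all [358.5 299.2] 892 ((358.45306396484375, 299.3793640136719), (30.96327018737793, 36.814186096191406), 68.74949645996094) [ 520.2 -242.3]
side all [315.6 316.6] 1717 ((318.1000061035156, 313.70001220703125), (44.27414321899414, 54.11284637451172), 63.43495178222656) [ 443.3 -231.9]
```

View pics/crop.png

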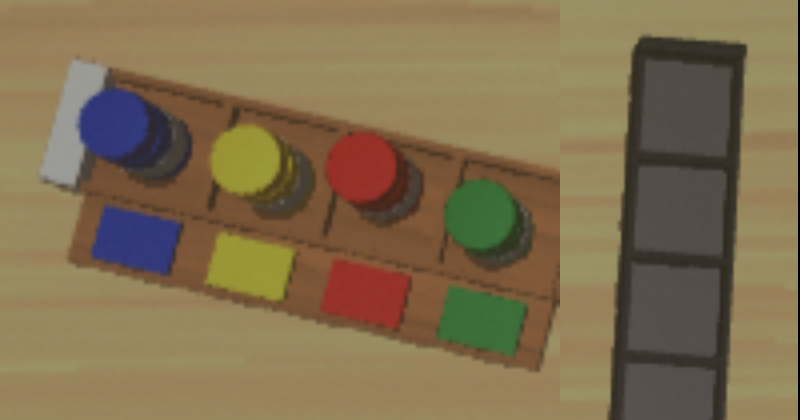

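The crop confirms the choice: the four coloured lids stand above swatches of the same colours. Next I measure the work rack's pocket floors and the lid centres more closely from the top view.

```bash
python3 - <<'E'
from h import *
np.set_printoptions(precision=1,suppress=True)
T=cv2.imread("pics/top0.png")
x0,y0,x1,y1=355,105,405,255
g=cv2.cvtColor(T,cv2.COLOR_BGR2HSV)[y0:y1,x0:x1]
for th in(62,68,74):
    a=((g[...,1]<90)&(g[...,2]>th)&(g[...,2]<100)).astype(np.uint8)
    k,l,s,ce=cv2.connectedComponentsWithStats(a,connectivity=4)
    for i in range(1,k):
        if s[i][4]>150: print("floor",th,ce[i]+[x0,y0],s[i],ray("top",ce[i]+[x0,y0],10)[:2])
a=((g[...,1]<60)&(g[...,2]>130)).astype(np.uint8)
k,l,s,ce=cv2.connectedComponentsWithStats(a)
for i in range(1,k):
    if s[i][4]>50: print("white",ce[i]+[x0,y0],s[i],ray("top",ce[i]+[x0,y0],26)[:2])
for c in HUE:
    for ce,s,m in blobs(T,c,(95,155,250,250),110):
        v=cv2.cvtColor(T,cv2.COLOR_BGR2HSV)[...,2]; mm=m&(v>0.85*np.percentile(v[m],80))
        y,x=np.nonzero(mm); p=(x.mean(),y.mean()); print(c,ce,p,len(x),ray("top",p,82)[:2],ray("top",p,14)[:2])
# IK margins
from scipy.spatial.transform import Rotation as R
E
```

```text
floor 62 [381.5 131.5] [ 13  12  28  29 693] [ 661.6 -251.8]
floor 62 [379.8 161.5] [ 11  44  28  27 658] [ 592.6 -245.5]
floor 62 [378.  190.7] [  9  72  28  28 681] [ 526.5 -239. ]
floor 62 [376.2 221.7] [  6 102  32  31 784] [ 457.6 -232.5]
floor 68 [381.5 131.5] [ 14  12  27  29 676] [ 661.7 -251.9]
floor 68 [379.9 161.4] [ 12  44  27  26 645] [ 592.9 -245.6]
floor 68 [378.1 190.7] [ 10  72  27  28 664] [ 526.6 -239.2]
floor 68 [376.2 221.5] [  8 102  28  31 767] [ 458.  -232.6]
floor 74 [381.6 131.4] [ 14  13  26  28 662] [ 661.9 -252. ]
floor 74 [379.9 161.4] [ 12  44  27  26 631] [ 593.  -245.6]
floor 74 [378.1 190.7] [ 10  72  27  28 655] [ 526.7 -239.1]
floor 74 [376.2 221.7] [  8 102  28  31 748] [ 457.7 -232.5]
white [376.6 241.3] [  6 131  32  12 302] [ 413.8 -228.4]
blue [118.  180.5] (np.float64(117.76126126126127), np.float64(180.3963963963964)) 222 [542.2 315.1] [555.3 340.6]
blue [123.5 209.6] (np.float64(123.32098765432099), np.float64(209.60493827160494)) 243 [480.9 301.5] [489.5 325.9]
yellow [151.  189.4] (np.float64(150.78205128205127), np.float64(189.2991452991453)) 234 [522.7 245.7] [534.4 266. ]
yellow [152.2 216.3] (np.float64(151.8969465648855), np.float64(216.21374045801528)) 262 [466.6 242. ] [474.1 262. ]
red [179.9 191.4] (np.float64(179.71729957805908), np.float64(191.26160337552741)) 237 [517.9 185.6] [529.3 201.3]
red [180.9 223. ] (np.float64(180.66539923954372), np.float64(222.87832699619773)) 263 [452.3 182.5] [458.7 197.9]
green [209.6 203.3] (np.float64(209.36521739130436), np.float64(203.0608695652174)) 230 [492.7 123.9] [502.2 135. ]
green [210.  229.6] (np.float64(209.87644787644788), np.float64(229.6177606177606)) 259 [437.9 122.4] [443.2 133.3]
```

```bash
cat >> h.py <<'E'
from scipy.spatial.transform import Rotation as Ro
JAR=dict(blue=(541.5,314.8),yellow=(521.5,244.8),red=(517.5,185.),green=(492.,123.))
Y=dict(blue=-99,yellow=-33,red=33,green=99)
SX=np.array([.971,-.239]); WX=np.array([.0955,.9955]); WY=np.array([-.9955,.0955]); WO=np.array([559,-242])
def quat(ax,s):
    x=np.array([0,0,-1.]);y=np.array([*ax,0])*s/np.linalg.norm(ax);z=np.cross(x,y)
    return Ro.from_matrix(np.c_[x,y,z]).as_quat(scalar_first=True)
def best(p,ax):
    q0=bot.read_state()["joint_pos"]; c=[]
    for s in(1,-1):
        q=quat(ax,s); j=bot.solve_ik(list(p),q.tolist())
        if j is not None: c.append((np.abs(np.array(j)-q0).max(),abs(j[5]),q.tolist(),np.round(j,2)))
    return min(c,key=lambda t:t[0])
UP,ZG=165,32
def move(c,at=None):
    p=JAR[c]; b=best((*p,UP),SX); bot.goto([*p,UP],b[2])
    bot.set_gripper(1.0); bot.line_to([*p,ZG],speed=200)
    bot.set_gripper(0.0,40); w=bot.read_state()["width"]
    bot.line_to([*p,UP],speed=200)
    t=WO+Y[c]*WY if at is None else np.array(at); b2=best((*t,UP),WX); bot.goto([*t,UP],b2[2])
    w2=bot.read_state()["width"]
    if min(w,w2)<.3: print("GRIP LOST",c,w,w2); return False
    bot.line_to([*t,50],speed=200); hit=bot.line_to([*t,ZG+.5],speed=40,stop_force=6)
    s=bot.read_state(); bot.set_gripper(0.85); bot.line_to([*t,UP],speed=200)
    print(c,"w",w,w2,"hit",hit,"z",s["position"],"t",bot.read_state()["time"],b[3],b2[3]); return True
E
python3 - <<'E'
from h import *
for c in JAR: print(c,best((*JAR[c],UP),SX)[3],best((*JAR[c],ZG),SX)[3],best((*(WO+Y[c]*WY),UP),WX)[3])
move("blue")
bot.wait(.2)
a=optics.get_image("top");b=optics.get_image("side")
cv2.imwrite("pics/b.png",np.hstack([a[:300,90:490],b[:,150:][60:360,:400]]))
E
```

```text
blue [ 0.44  0.24  1.49 -0.    1.41  0.69] [ 0.44  0.37  1.58 -0.    1.19  0.69] [-0.44  0.44  1.24  0.    1.46  1.23]
yellow [ 0.35  0.11  1.64 -0.    1.4   0.59] [ 0.35  0.25  1.73 -0.    1.16  0.59] [-0.47  0.28  1.44  0.    1.42  1.19]
red [ 0.25  0.04  1.71 -0.    1.4   0.49] [ 0.25  0.19  1.81 -0.    1.15  0.49] [-0.51  0.11  1.63 -0.    1.4   1.15]
green [ 0.14 -0.08  1.83 -0.    1.4   0.39] [ 0.14  0.08  1.93 -0.    1.14  0.39] [-0.57 -0.06  1.8  -0.    1.4   1.1 ]
blue w 0.4321855078519765 0.43177218017191904 hit True z [ 657.70521945 -251.33637961   33.07232709] t 8.4 [ 0.44  0.24  1.49 -0.    1.41  0.69] [-0.44  0.44  1.24  0.    1.46  1.23]
```

View pics/b.png

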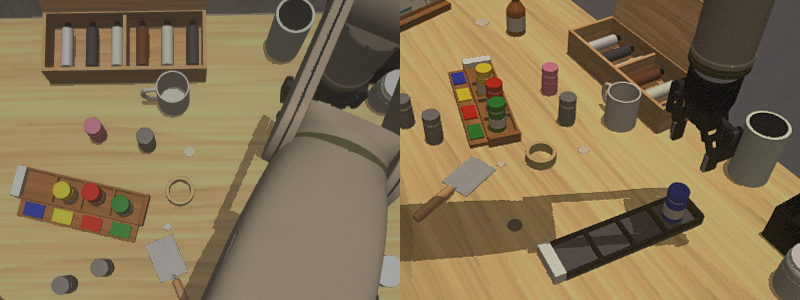

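The blue jar stands in the work rack's far pocket (side crop about (677,205)), and the other three are untouched. I carry on with the next three and check the grip on each.

```bash
python3 - <<'E'
from h import *
if all(move(c) for c in("yellow","red","green")):
    bot.goto([480,150,250],quat(SX,1).tolist() if best((480,150,250),SX) is None else best((480,150,250),SX)[2])
    bot.wait(.3)
a=optics.get_image("top");b=optics.get_image("side")
print(bot.read_state()["time"])
np.set_printoptions(precision=1,suppress=True)
for n,I,box in(("top",a,(340,90,430,260)),("side",b,(280,180,480,350))):
    for c in HUE:
        t=WO+Y[c]*WY
        for ce,s,m in blobs(I,c,box,110): print(n,c,ce,s[4],ray(n,ce,82)[:2]-t)
cv2.imwrite("pics/c.png",np.hstack([a[80:380,250:550],b[100:400,100:500]]))
E
```

```text
yellow w 0.436490038596393 0.43664866472349534 hit True z [ 592.00603744 -245.0737631    33.03358342] t 17.2333 [ 0.35  0.11  1.64 -0.    1.4   0.59] [-0.47  0.28  1.44  0.    1.42  1.19]
red w 0.43347713364686385 0.4350764811649451 hit True z [ 526.34576509 -238.96785309   33.1176235 ] t 25.275 [ 0.25  0.04  1.71 -0.    1.4   0.49] [-0.51  0.11  1.63 -0.    1.4   1.15]
green w 0.43634456656846604 0.43490451949490044 hit True z [ 460.64714407 -232.69656354   33.07365498] t 32.85 [ 0.14 -0.08  1.83 -0.    1.4   0.39] [-0.57 -0.06  1.8  -0.    1.4   1.1 ]
34.7083
top blue [389.  122.7] 228 [1.1 0.3]
top yellow [386.3 154. ] 299 [-0.1  2.4]
top red [385.5 184.5] 260 [1.4 0.2]
top green [383.4 216.2] 253 [1.6 0.7]
side blue [428.9 250.3] 259 [-1.9 -1. ]
side yellow [309.1 204.8] 149 [-56.1 193.1]
side yellow [362.  206.3] 133 [ 28.5 139.5]
side yellow [422.4 203.4] 165 [133.   88.6]
side yellow [461.1 197.3] 48 [209.2  64.1]
side yellow [398.4 217.6] 479 [69.2 81.7]
side yellow [426.8 221.8] 31 [107.4  47.1]
side yellow [365.7 224.7] 39 [ 5.5 97.2]
side yellow [329.9 248.6] 317 [-83.1  82.1]
side yellow [398.6 239.4] 159 [34.4 39. ]
side yellow [338.3 239.2] 93 [-58.   92.9]
side yellow [442.5 240.2] 128 [100.8  -1.4]
side yellow [385.4 245.7] 55 [ 4.8 38.9]
side yellow [286. 256.] 31 [-158.1  105.8]
side yellow [456.6 257.2] 88 [ 94.4 -43.1]
side yellow [397.5 261.9] 303 [-0.2 -0.4]
side yellow [357.2 260.8] 36 [-58.1  36. ]
side yellow [470.8 269.7] 145 [ 95.7 -75.2]
side yellow [395.1 275.5] 101 [-22.2 -21.1]
side yellow [454.2 295.3] 87 [  34.5 -100.1]
side yellow [465.4 291.3] 33 [  55.7 -103.2]
side yellow [474.7 299.1] 31 [  57.5 -121.9]
side yellow [470.4 312.5] 58 [  33.2 -137. ]
side yellow [350.7 338.7] 39 [-155.5  -81.3]
side red [363.7 279.4] 450 [-6.7 -8. ]
side red [360.6 305.5] 40 [-41.8 -47. ]
side green [329.1 288.4] 329 [-0.6 -1. ]
side green [331.8 302.2] 45 [-11.8 -25.5]
```

View pics/c.png

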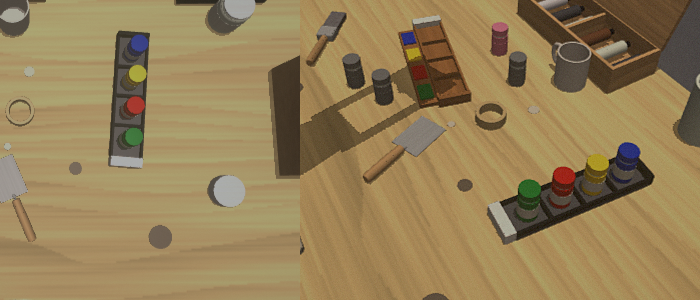

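All four jars stand upright in the work rack. From the white end they run green, red, yellow, blue (side crop (528,200), (563,185), (597,172), (627,160)). The storage rack is empty and the arm is clear, so I hand in.

```bash
python3 -c "
from h import *
bot.job_done()"
```

```text
the job is handed in; nothing more can be done
```

I moved all four jars to the work rack in reversed order and handed the job in. From its white end they now stand green, red, yellow, blue, and the run took about 35 s of the 102 s allowed.

- **Position:** In the top view the lid centres lie within 2.5 mm of the pocket centres. In the side view blue, yellow and green agree to about 2 mm.
- **Disagreement:** The side view put red about 10 mm off. I put that down to its colour blob including part of the jar's body below the lid, and the top view has red within 1.5 mm.
- **Look:** The last picture shows every jar upright, the storage rack empty and the arm clear.
- **Grip and contact:** The grip width stayed steady through each carry. Each jar met the pocket floor within about 1 mm of the expected height. I did not log peak forces or joint speeds.

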